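# Slide the spray bottle into its bench bay and seat it against the end stop

## Task

Put the full spray bottle away in its bay on the bench: keep it standing upright on the worktop and push it near its foot so that it slides into the bay without toppling. Carry on until you feel it meet the end stop inside the bay, press it firmly but gently against the stop for a moment, then draw the gripper away and leave it standing there. Leave everything else where it is.

Things in the scene. Friction and masses are not known exactly. Their poses are not given: they have to be found in the camera images.
- bottle_mid (a point): Spray bottle, 0.18 to 0.35 kg: round white body 38 mm across, 92 mm tall, trigger head above, 130 mm in all. Point: on the body's axis, 46 mm above its underside; z up, head reaches 32 mm to its -x. Starts 130 to 190 mm before the bay's mouth, up to 60 mm off its line on the robot's side, 25 mm beyond. Pushed over 25 mm above the worktop it may tip. Lean the fingers, gripper body behind the tips.
- bay: Bottle bay, bare aluminium, screwed down. Origin: on the worktop at the middle of the mouth; +x points into the bay (roughly world -y), z up. Two guide cheeks, 32 mm high, 5 mm thick, 60 mm apart inside, run from x = 0 to 135 mm, no floor between them; lead-ins of the same height flare out before the mouth to x = -21 mm, 86 mm apart there. A back panel 160 mm high closes the far end.
- stop_zone (a point): Point of the bay on its centre line, 60 mm inside the mouth, 17 mm up. The end stop, a dark block with a flat rubber face 36 mm wide, 5 to 29 mm above the worktop, facing the mouth, is clamped with its face 0 to 30 mm beyond this point: not measured, to be felt. It is rigid; press the bottle on it with 3 to 18 N (8 is right) for 0.5 s. Sliding friction takes 1 to 3 N of a push.
- hood_edge (a point): Middle of the lower edge of the bay's hood, 60 mm inside the mouth, 150 mm above the worktop. The hood (top at 162 mm) runs from here 80 mm further in, over the stop; the bottle's head passes under it. Axes as the bay's.
- leak_bottle: Small dropper bottle, 32 mm across, 98 mm tall, origin under its centre; it stands beside the bay on the side away from the robot. Not to be moved.
- septa_jar: Screw-top jar, 45 mm across, 55 mm tall, origin under its centre; it stands beside the bay on the robot's side. Not to be moved.
- tape_roll: Roll of white tape, 52 mm across, 16 mm high, lying flat, origin under its centre. Not to be moved.
Things that resemble listed ones, but are neither listed nor needed, are in the scene too. Of the things that look like the part that bears bottle_mid, the larger one is meant.

How it is judged (in metres and radians):
On the way, in this order (a step that is already met when the one before it is completed fails the run):
1. the bottle stands upright in the mouth of the bay, between the cheeks (x of bottle_mid in the frame of bay above 0 m and y of bottle_mid in the frame of bay between -0.013 and 0.013 m and angle between bottle_mid's own z axis and vertical below 0.15 rad), for 0.1 s.
2. the bottle is pressed against the end stop (contact force between bottle and stop above 3 N), for 0.3 s.
At the end, for the whole second after the job is handed in: the bottle stands upright (within 0.06 rad), still and released on the worktop between the cheeks, its body against the end stop's face (axis at most 23.5 mm before the face, i.e. a gap of at most 4.5 mm) (x of bottle_mid in the frame of stop_face between -0.0235 and -0.01 m and y of bottle_mid in the frame of stop_face between -0.014 and 0.014 m and angle between bottle_mid's own z axis and vertical below 0.06 rad and height (world z) of bottle_mid below 0.05 m and linear speed of bottle below 0.01 m/s and contact force between the fingers and bottle below 0.1 N); the robot touches nothing.
It fails at once if the bottle tips more than 0.3 rad (angle between bottle_mid's own z axis and vertical above 0.3 rad).
It fails at once if the bottle is lifted more than 15 mm (height (world z) of bottle_mid above 0.061 m).
It fails at once if the bottle is pushed high up: the fingers touch it with the grasp point more than 65 mm above the worktop (contact force between the fingers and bottle above 0.5 N and height (world z) of the grasp point above 0.065 m).
It fails at once if the bottle is pressed on the end stop with more than 18 N (contact force between bottle and stop above 18 N).
It fails at once if the dropper bottle, the jar or the roll of tape is moved more than 15 mm (distance of any of leak_bottle, septa_jar, tape_roll from where it was at the start of the episode above 0.015 m).
It also fails if it takes over 61 s, if anything falls off the work surface, if the arm or the gripper's body presses on something with over 40 N, if the wrist force passes 120 N, or if a joint passes its speed limit or range.

## Robot

A 7-joint arm with a two-finger parallel gripper is mounted at the origin on a cart in front of the work surface, level with it; the furniture and walls round the work are solid. World frame = base frame: x ahead of the robot, y to its left, z up, the work surface at z = 0. Lengths are in mm, angles in rad, forces in N, time in s.
With the tool pointing down it reaches from about 400 to 900 mm from the base axis. Payload 5.5 kg.
Tool frame: the origin (TCP) lies between the finger pads; the fingertips stand 11 mm ahead of it and the grasp point (between the pads) lies 8 mm behind it; z points along the fingers, y is the line along which they close (so a half turn about z gives the same grasp; the last joint's range is limited). The gripper opens to 92 mm and grips with 3 to 60 N. Pads are 19 mm wide; open, the fingers measure 130 mm over their backs; the gripper's body (75 mm by 190 mm) begins 47 mm behind the grasp point.
Start: joints at [-1.029, 0.501, -0.427, 1.55, 0.221, 1.138, -0.21], TCP at [178.843, 624.912, 237.729] pointing down, gripper open.
Joint ranges: [-2.88, 2.88], [-0.31, 2.03], [-1.54, 1.56], [0.2, 2.42], [-1.41, 4.55], [0.19, 2.02], [-2.57, 2.57]. Speed limits (rad/s): [2.57, 2.57, 3.14, 3.14, 3.14, 3.14, 3.14].

## Interface

Orientations are given as a rotation vector (axis times angle).
In Python, from bench import state, capture, job_done, masks_of gives the robot as it stands.
- The arm moves only by the shell command python3 -m jog 'ROWS' [OPENING] [FORCE]. ROWS is JSON, one flat list of numbers, 6 for each row, row after row: the shift along the tool's x, y, z in units of 1000 mm (1.0 is 1000 mm), then the turn, a rotation vector about the tool's x, y, z in units of 30 degrees (1.0 is 30 degrees). In form: [x, y, z, wx, wy, wz, x, y, z, wx, wy, wz, ...]. A call has 1 to 8 rows; each row is the pose to reach, as a shift and turn from the pose commanded when the call began, along the tool's axes at that moment; what a row does not reach only later rows make up. A row lasts 1/12 s, in which the tool goes at most 41.7 mm and 7.16 degrees, less where a joint would pass 70% of its speed; a pose out of reach is approached as far as the arm can. A call with a number of a shift or a turn outside -1 to 1 is refused whole. A call with a gripper value outside its range is refused whole. OPENING is the opening, from -1 (shut) to 1 (fully open), set as the call begins (- or left out, the last holds). The fingers move at their own pace and stop on an object; FORCE is the grip in N (left out, the last holds). Time passes only in rows, so rows that repeat a pose let the fingers close. It gives the time, the measured TCP pose, the force, the opening and the grip force at its end, in the units of the state.
- state(): the state, without advancing time (a new reading comes with each control period).
- capture(name): name is "side" or "top" or "wrist"; returns a dict with "img" (400x640x3 uint8, blue, green, red), "depth" (400x640 float32, mm along the optical axis (not along the pixel's ray), 0 where there is no reading), "fx", "fy", "cx", "cy" (pixels), "xyz" and "orientation" of the camera in the world. Camera axes: x right, y up, looking along -z (the intrinsics and any distortion apply to the point x, -y, -z); pixel columns grow to the right and rows downward; lengths in mm; the calibration is good to about 2 mm. A picture is of the moment at which its call begins.
- job_done(): hands the job in; it is judged then, once.
Trained networks look in the newest picture that a camera, given by its name, has taken for a name from the list of things; names that differ only in an ending like _2 or _b are one class to them, and where a whole thing is asked for, a point or a joint stands for the part that bears it (a point fixed in the world has none). Each returns a list of dicts, best first, with "score" (0 to 1); they miss things now and then, are a little off and sometimes report something else, mostly with a low value. They report only what shows in the picture. A call takes as long as a camera call. They do not tell look-alikes from the thing itself.
- masks_of(target, camera): "pixels" (400x640 bool, what is visible of it) and "xy" ([column, row] in pixels, amid what is visible of it).
The state is a dict: "time": time; "qpos": joint angles; "joint_vel": joint speeds; "tau": joint torques, N m; "tool_pos": TCP position; "eef_rot": TCP orientation; "contact_force": force on the tool from outside, world axes, zero at the start; "ft_torque": the same for the moment, N m; "gripper_width": opening from 0.0 (shut) to 1.0 (fully open); "grip_force": force on a finger pad.
Only numpy, scipy, OpenCV 4.12 (cv2) and the standard library are available. Lean on these libraries where they do the work, as an engineer would, in place of code of your own. Each camera call takes 0.05 s, during which the arm holds its last target. There are 200 camera calls.

## Working session

There is one attempt and no reset: what is moved stays moved. The work goes in short steps, Python scripts to look and compute and a shell command to move; the robot and the scene stay as the last step left them, time stands still between calls to the robot, and variables do not carry over. Pictures are saved under pics/ and viewed, at most 10 in all, crops included, and the job is handed in when it is done.

```bash
mkdir -p pics; ls; cat > h.py <<'E'
import numpy as np, cv2
from scipy.spatial.transform import Rotation as R
from bench import state, capture, job_done, masks_of
def rot(o):
    o=np.array(o,float)
    return R.from_rotvec(o) if o.size==3 else (R.from_quat(o) if o.size==4 else R.from_matrix(o.reshape(3,3)))
def cloud(c):
    v,u=np.mgrid[0:400,0:640]; d=c["depth"].astype(float)
    p=np.stack([(u-c["cx"])/c["fx"]*d,-(v-c["cy"])/c["fy"]*d,-d],-1)
    w=rot(c["orientation"]).apply(p.reshape(-1,3)).reshape(400,640,3)+np.array(c["xyz"])
    w[d<=0]=np.nan
    return w
E
python3 - <<'E'
from h import *
print(state())
ims=[]
for n in("side","top"):
    c=capture(n); ims.append(c["img"]); print(n,c["fx"],c["xyz"],c["orientation"],[k for k in c])
    w=cloud(c); np.save(n+".npy",w)
    cv2.imwrite(f"pics/{n}.png",c["img"])
    for t in("bottle_mid","bay","leak_bottle","septa_jar","tape_roll"):
        for m in masks_of(t,n):
            p=w[m["pixels"]]; p=p[~np.isnan(p[:,0])]
            print(n,t,round(m["score"],2),np.round(m["xy"]),m["pixels"].sum(),np.round(np.median(p,0)) if len(p) else None,np.round(np.percentile(p,3,axis=0)),np.round(np.percentile(p,97,axis=0)))
E
```

```text
pics
{'time': 0.0, 'qpos': array([-1.02880887,  0.50185593, -0.42679821,  1.55146434,  0.22083815,
        1.13830711, -0.2103109 ]), 'joint_vel': array([-0.00032719, -0.00016744,  0.00194216,  0.00154635,  0.00144006,
        0.00017803, -0.00055809]), 'tau': array([-2.57656811e-04, -5.66578603e+01, -5.81644133e+00, -2.79119503e+01,
       -6.87887566e-02,  3.02677543e-02,  1.62341898e-04]), 'tool_pos': array([178.73392064, 624.22540076, 236.66793927]), 'eef_rot': array([-4.36351281e-01, -3.11082957e+00,  3.05314785e-03]), 'contact_force': array([ 0.4773824 ,  0.58434985, -0.5823509 ]), 'ft_torque': array([-0.00042748, -0.01445573,  0.00614652]), 'grip_force': 0.0, 'gripper_width': 1.004495973476774}
side 371.8597170288636 [956.00280751 -32.61359998 835.56903721] [0.42473953 0.35470598 1.31820985] ['img', 'depth', 'fx', 'fy', 'cx', 'cy', 'xyz', 'orientation']
side bottle_mid 0.76 [360. 186.] 216 [512. 157.  57.] [497. 148.  10.] [523. 167.  93.]
side bottle_mid 0.64 [371. 211.] 589 [591. 161.  82.] [578. 137.   5.] [604. 183. 129.]
side bay 0.89 [267. 212.] 2672 [550. -70.  34.] [ 5
[... 293 characters left out ...]
0.10910426 -1.58066507] ['img', 'depth', 'fx', 'fy', 'cx', 'cy', 'xyz', 'orientation']
top bottle_mid 0.89 [269. 163.] 648 [579. 162. 109.] [567. 135.  11.] [590. 184. 130.]
top bottle_mid 0.64 [270. 209.] 327 [502. 160.  76.] [490. 148.  -0.] [527. 173.  93.]
top bay 0.56 [409. 182.] 4075 [533. -65. 160.] [ 499. -119.    0.] [602.  24. 164.]
top leak_bottle 0.56 [422. 146.] 252 [ 612. -100.   57.] [ 603. -115.   30.] [626. -90.  96.]
top septa_jar 0.83 [404. 236.] 565 [455. -69.  54.] [437. -90.  12.] [474. -51.  57.]
top septa_jar 0.51 [410. 182.] 3714 [532. -67. 160.] [ 500. -117.    1.] [598.  15. 164.]
top tape_roll 0.67 [302. 272.] 581 [398. 112.  14.] [375.  89.  -1.] [421. 135.  17.]
```

```bash
python3 - <<'E'
from h import *
a=cv2.imread("pics/top.png")[80:310,200:480]; b=cv2.imread("pics/side.png")[120:280,220:420]
cv2.imwrite("pics/ct.png",cv2.resize(a,None,fx=2.6,fy=2.6)); cv2.imwrite("pics/cs.png",cv2.resize(b,None,fx=3.7,fy=3.7))
for n in("top","side"):
    w=np.load(n+".npy")
    z=w[...,2]
    # bay cheeks tops 30-34
    m=(abs(z-32)<3)&(w[...,0]>480)&(w[...,0]<640)&(w[...,1]<60)&(w[...,1]>-140)
    p=w[m]
    for y in range(-130,50,10):
        q=p[abs(p[:,1]-y)<5]
        if len(q): print(n,y,np.round(np.sort(q[:,0])[::max(1,len(q)//12)]))
    m=(abs(z-162)<5)&(w[...,1]<60)&(w[...,0]>450); p=w[m]
    if len(p): 
        r=cv2.minAreaRect(p[:,:2].astype(np.float32)); print("hood",r,cv2.boxPoints(r).round(),np.median(p[:,2]))
E
```

```text
top -110 [500. 514. 515. 518. 519. 603.]
top -100 [500. 502. 502. 502. 502. 503. 503. 504. 504. 504. 505. 505. 505. 506.
 507. 507. 509. 511. 513.]
top -90 [504. 504. 504. 506. 506. 506. 506. 507. 507. 507. 508. 509. 509. 609.
 612. 613. 617. 622.]
top -80 [506. 506. 507. 507. 507. 507. 507. 508. 509. 509. 509. 509. 509. 511.
 511. 511.]
top -70 [508. 508. 509. 509. 509. 510. 510. 511. 511. 511. 511. 511. 513. 513.
 513. 526. 527. 529.]
top -60 [511. 511. 513. 513. 513. 515. 515. 526. 527. 528. 529. 530. 531. 531.
 583.]
top -50 [513. 513. 515. 515. 517. 517. 517. 519. 581. 581. 581. 582. 582. 584.
 584. 584.]
top -40 [515. 517. 517. 519. 519. 519. 521. 521. 583. 584. 585. 585. 586. 586.
 586. 588.]
top -30 [517. 519. 519. 519. 521. 521. 522. 523. 585. 587. 587. 588. 588. 590.
 590.]
top -20 [521. 521. 522. 522. 523. 524. 525. 525. 526. 587. 588. 588. 589. 590.
 590. 591. 592. 592.]
top -10 [523. 523. 524. 525. 526. 526. 526. 528. 590. 591. 592. 592. 593. 594.
 594. 596.]
top 0 [525. 526. 527. 527. 528. 528. 528. 530. 592. 594. 594. 594. 596. 596.
 596. 598.]
top 10 [528. 529. 530. 5
[... 1611 characters left out ...]
1. 592. 592. 593.
 594. 594. 595.]
side 0 [526. 527. 527. 528. 529. 529. 530. 531. 531. 532. 592. 593. 593. 593.
 594. 594. 596. 596. 597. 597.]
side 10 [529. 529. 529. 529. 531. 531. 533. 533. 593. 596. 597. 597. 598. 598.
 598. 599. 601.]
side 20 [532. 532. 532. 533. 534. 535. 536. 597. 598. 599. 600. 603. 603. 603.
 603. 605. 605. 607. 608. 608. 612.]
side 30 [532. 533. 534. 534. 535. 535. 536. 537. 537. 607. 609. 609. 611. 612.
 613. 614. 615.]
side 40 [528. 530. 530. 531. 531. 532. 532. 533. 534. 535.]
hood ((624.2587280273438, -215.18234252929688), (489.68792724609375, 301.5368957519531), 74.70755767822266) [[ 414. -412.]
 [ 705. -491.]
 [ 834.  -19.]
 [ 543.   61.]] 162.36035588867378
```

View pics/ct.png

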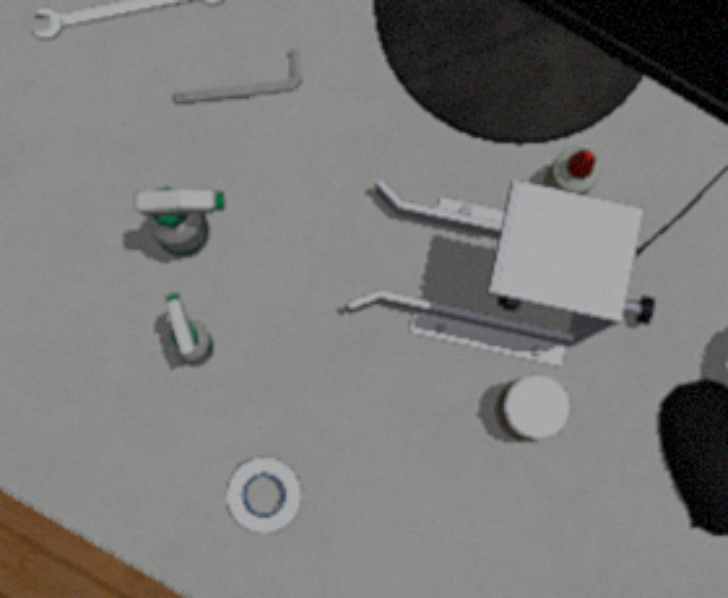

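View pics/cs.png

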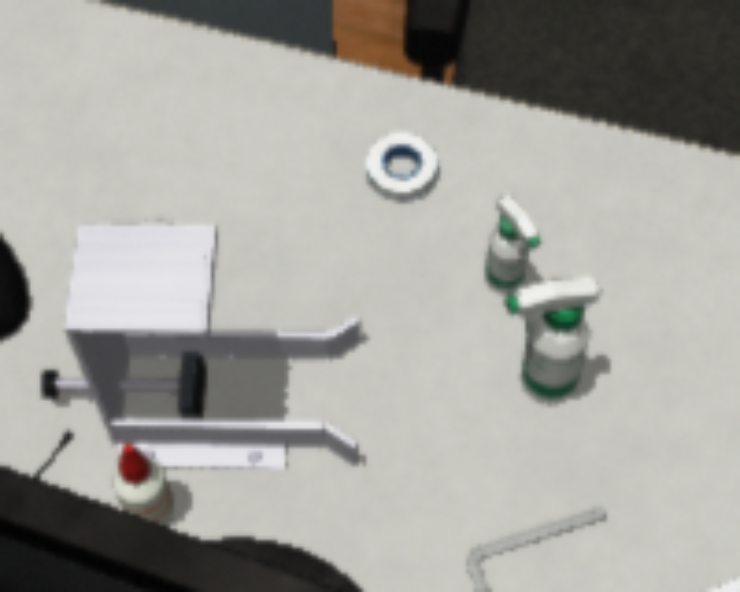

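The candidates for the bottle are the large spray bottle at top (269,163) / side (371,211), the small spray bottle at top (270,209) / side (360,186), and the dropper bottle at top (422,146). I choose the large one at (269,163); the crops confirm it is the bigger green-footed bottle, with its head lengthwise to the bay. The small look-alike stands close by on the robot's side, so the 190 mm gripper body could hit it during the push. I'll measure everything in the bay's frame.

```bash
cat >> h.py <<'E'
def bayfit(ws):
    P=np.concatenate([w.reshape(-1,3) for w in ws]); P=P[~np.isnan(P[:,0])]
    m=(abs(P[:,2]-31.5)<2.5)&(P[:,1]<12)&(P[:,1]>-100)
    a,yy=P[m][:,0],P[m][:,1]
    b=a-0.235*yy
    n=(abs(b-528)<6); f=(abs(b-594)<6)
    # same slope, two offsets
    A=np.r_[np.c_[yy[n],np.ones(n.sum()),np.zeros(n.sum())],np.c_[yy[f],np.zeros(f.sum()),np.ones(f.sum())]]
    return np.linalg.lstsq(A,np.r_[a[n],a[f]],rcond=None)[0]
E
python3 - <<'E'
from h import *
from scipy.optimize import least_squares
W={n:np.load(n+".npy") for n in("top","side")}
for k in W: print(k,bayfit([W[k]]))
s,c1,c2=bayfit(W.values()); ex=np.array([-s,-1]);ex/=np.hypot(*ex); ey=np.array([-ex[1],ex[0]])
c=np.array([(c1+c2)/2,0]); print("ex",ex,"gap",(c2-c1)*ey[0])
P=np.concatenate([w.reshape(-1,3) for w in W.values()]);P=P[~np.isnan(P[:,0])]
B=np.c_[(P[:,:2]-c)@ex,(P[:,:2]-c)@ey,P[:,2]]
m=(abs(B[:,2]-30)<5)&(abs(B[:,1])<52)&(abs(B[:,1])>25)&(B[:,0]<60)&(B[:,0]>-70)
q=B[m]
for a in range(-60,10,3):
    r=q[abs(q[:,0]-a)<1.5]
    if len(r): print(a,"near",np.round(np.median(r[r[:,1]<0,1]),1),"far",np.round(np.median(r[r[:,1]>0,1]),1))
m=(B[:,2]>155)&(B[:,2]<166)&(abs(B[:,1])<60)&(B[:,0]>0)&(B[:,0]<220);print("hood ax",np.percentile(B[m,0],[1,99]),"lat",np.percentile(B[m,1],[1,99]))
for nm,x0,lo,hi in(("big",(585,160),12,75),("small",(505,160),10,55)):
    for k,w in W.items():
        p=w.reshape(-1,3);p=p[~np.isnan(p[:,0])]
        p=p[(np.hypot(*(p[:,:2]-x0).T)<36)&(p[:,2]>lo)&(p[:,2]<hi)]
        r0=19 if nm=="big" else 14
        f=least_squares(lambda v:np.hypot(p[:,0]-v[0],p[:,1]-v[1])-r0,x0,loss="soft_l1")
        print(nm,k,len(p),f.x,np.sqrt(2*f.cost/len(p)),"bay",(f.x-c)@ex,(f.x-c)@ey)
    p=P[(np.hypot(*(P[:,:2]-x0).T)<50)&(P[:,2]>85 if nm=="big" else (np.hypot(*(P[:,:2]-x0).T)<40)&(P[:,2]>58))]
    print(nm,"head x,y pct",np.percentile(p[:,:2],[1,99],axis=0).round(), "z",p[:,2].max())
# obstacle map
print("heights (max over 15mm cells) rows axial, cols lateral 30..200")
print("      ",*range(-120,240,15))
for a in range(-285,60,15):
    print(a,[int(np.percentile(t,97)) if len(t:=B[(abs(B[:,0]-a)<7.5)&(abs(B[:,1]-l)<7.5),2]) else -1 for l in range(-120,240,15)])
E
```

```text
top [2.43815494e-01 5.27885066e+02 5.94916693e+02]
side [2.42775375e-01 5.28421083e+02 5.94769221e+02]
ex [-0.23698747 -0.97151271] gap 64.90482712317326
-45 near -43.9 far nan
-42 near -44.4 far 43.8
-39 near -42.6 far 41.5
-36 near -41.0 far 42.5
-33 near -38.4 far 39.0
-30 near -37.3 far 37.7
-27 near -33.9 far 35.1
-24 near -33.8 far 32.3
-21 near -32.4 far 32.7
-18 near -32.2 far 33.1
-15 near -32.3 far 31.8
-12 near -32.7 far 33.2
-9 near -31.7 far 31.4
-6 near -32.7 far 32.8
-3 near -32.6 far 33.1
0 near -31.8 far 31.5
3 near -32.7 far 33.0
6 near -31.7 far 32.4
9 near -32.1 far 32.3
hood ax [ 39.05550203 117.73456853] lat [-34.53647902  34.16354331]
big top 156 [585.93855309 168.94434543] 0.5759702546689376 bay -169.93081231494313 -16.26415958829954
big side 213 [584.44099043 168.87822777] 0.6772770641140585 bay -169.5116745824478 -17.70339167809408
big head x,y pct [[573. 132.]
 [596. 186.]] z 131.83223558374198
small top 89 [504.01456404 161.55853777] 0.8832233261536346 bay -143.34044741091273 -94.10401204281041
small side 104 [501.39053357 161.3154621 ] 0.7079326217101418 
[... 1521 characters left out ...]
[2, 2, 2, 3, 3, 3, 2, 3, 2, 2, 3, 2, 2, 2, 3, 3, 2, 3, 10, 10, 11, 12, 12, 184]
-45 [3, 3, 2, 3, 2, 32, 3, 3, 2, 3, 2, 32, 3, 3, 3, 3, 7, 9, 12, 12, 12, 13, 64, 225]
-30 [2, 2, 3, 3, 3, 33, 32, 2, 2, 2, 33, 33, 2, 2, 2, 3, 9, 11, 13, 14, 14, 14, 130, 242]
-15 [2, 3, 2, 2, 2, 2, 34, 2, 3, 2, 33, 2, 2, 2, 3, 9, 10, 12, 13, 14, 15, 15, 195, 350]
0 [2, 2, 3, 2, 2, 5, 34, 3, 2, 2, 33, 3, 3, 2, 3, 10, 11, 12, 14, 15, 16, 81, 263, 351]
15 [3, 2, 3, 2, 2, 5, 33, 2, 2, 2, 33, 6, 2, 2, 2, 10, 11, 13, 15, 15, 16, 144, 285, 351]
30 [3, 2, 3, 2, 3, 6, 33, 2, 3, 2, 34, 7, 2, 3, 3, 10, 12, 13, 16, 16, 17, 211, 350, 350]
45 [2, 3, 2, 2, 2, 5, 163, 164, 164, 164, 163, 6, 3, 2, 2, 10, 12, 13, 15, 16, 91, 279, 351, 350]
  return _methods._mean(a, axis=axis, dtype=dtype,
  ret = ret.dtype.type(ret / rcount)
```

```bash
cat >> h.py <<'E'
def pose(p,lean,roll=0):
    """tool orientation: pushes along world heading p, leaning; tool x=-p"""
    p=np.r_[np.array(p,float)/np.hypot(*p),0]; q=np.array([-p[1],p[0],0])
    R0=R.from_matrix(np.c_[-p,q,[0,0,-1]])
    return R.from_rotvec(p*np.radians(roll))*R0*R.from_euler('y',-lean,degrees=True)
def rows(pos,Rt,s=None):
    s=s or state(); Rc=rot(s["eef_rot"])
    d=Rc.inv().apply(np.array(pos)-s["tool_pos"])/1000; w=np.degrees((Rc.inv()*Rt).as_rotvec())
    print("shift",d.round(4),"turn(30deg)",(w/30).round(3),"rows>=",round(max(np.linalg.norm(d)/.0417,np.linalg.norm(w)/7.16),1))
def show():
    s=state(); print("t",round(s["time"],2),"pos",s["tool_pos"].round(1),"q",s["qpos"].round(2),"F",s["contact_force"].round(1),"w",round(s["gripper_width"],2)); return s
E
cat > t.py <<'E'
import sys; from h import *
s=show()
p=(-.118,-.993)
a=sys.argv # backoff lift lean roll
back,z,lean,roll=map(float,a[1:5])
Rt=pose(p,lean,roll)
u=np.array(p)/np.hypot(*p)
c=np.array([585.2,168.9])-(19+back)*u
ct=np.array([-9.5,-58.5,11]); low=Rt.apply([9.5,-65,11])
o=Rt.apply(ct); pos=np.r_[c-o[:2],z-low[2]]
print("TCP target",pos.round(1),"contact z",(pos+o)[2].round(1)); rows(pos,Rt,s)
E
python3 t.py 40 150 35 7; python3 - <<'E'
from h import *
w=np.load("top.npy").reshape(-1,3); w=w[~np.isnan(w[:,0])]
for x in range(100,760,60): print(x,[int(np.percentile(t,98)) if len(t:=w[(abs(w[:,0]-x)<30)&(abs(w[:,1]-y)<30),2]) else -1 for y in range(120,700,60)])
E
```

```text
t 0.6 pos [178.8 624.9 237.8] q [-1.03  0.5  -0.43  1.55  0.22  1.14 -0.21] F [-0.8  0.8 -0.2] w 1.0
TCP target [651.1 234.7 172.3] contact z 161.6
shift [-0.5614 -0.2453  0.0655] turn(30deg) [ 0.636 -1.127  2.671] rows>= 14.8
100 [-256, -654, -266, -261, -259, -259, -257, -258, -260, -263]
160 [-652, -101, -102, -261, -259, -258, -258, -258, -259, -262]
220 [-754, -581, -130, -268, -263, -260, -259, -259, -259, -98]
280 [3, -1, -751, -751, -752, -281, -266, -262, -261, -93]
340 [3, 3, 3, -1, -754, -752, -751, -752, -281, -98]
400 [16, 3, 3, 3, 2, -755, -750, -751, -751, -119]
460 [3, 3, 3, 3, 3, 2, -1, -750, -749, -752]
520 [32, 92, 3, 3, 3, 3, 3, 2, -1, -752]
580 [127, 129, 3, 3, 3, 3, 3, 23, 39, 2]
640 [3, 3, 3, 3, 3, 3, 3, 40, 40, 40]
700 [9, 8, 3, 3, 3, 3, 208, 202, 40, 40]
```

```bash
python3 -m jog '[-0.28,-0.12,0,0.21,-0.37,0.89, -0.28,-0.12,0,0.21,-0.37,0.89, -0.28,-0.12,0,0.21,-0.37,0.89, -0.28,-0.12,0,0.21,-0.37,0.89, -0.28,-0.12,0,0.21,-0.37,0.89, -0.28,-0.12,0,0.21,-0.37,0.89, -0.28,-0.12,0,0.21,-0.37,0.89, -0.28,-0.12,0,0.21,-0.37,0.89]' 1 40; python3 t.py 40 150 35 7
```

```text
time: 1.27
tool_pos: [421.7, 426.1, 238.1]
eef_rot: [1.09, 2.747, -0.204]
contact_force: [1.7, 0.2, -0.4]
gripper_width: 0.997
grip_force: 0.0
t 1.27 pos [421.7 426.1 238.1] q [-0.81  0.44 -0.19  1.64  0.3   1.19 -0.3 ] F [ 1.7  0.2 -0.4] w 1.0
TCP target [651.1 234.7 172.3] contact z 161.6
shift [-0.2771  0.0239  0.1273] turn(30deg) [ 0.419 -0.748  1.764] rows>= 8.2
```

```bash
python3 -m jog '[-0.1,0.01,0.03,0.21,-0.37,0.88, -0.1,0.01,0.03,0.21,-0.37,0.88, -0.1,0.01,0.03,0.21,-0.37,0.88, -0.1,0.01,0.03,0.21,-0.37,0.88, -0.1,0.01,0.03,0.21,-0.37,0.88, -0.1,0.01,0.03,0.21,-0.37,0.88]'; python3 t.py 40 150 35 7
```

```text
time: 1.77
tool_pos: [496.3, 369.8, 227.8]
eef_rot: [1.587, 2.282, -0.371]
contact_force: [-1.1, -0.0, 1.0]
gripper_width: 1.002
grip_force: 0.0
t 1.77 pos [496.3 369.8 227.8] q [-0.86  0.56 -0.03  1.51  0.38  1.34 -0.67] F [-1.1 -0.   1. ] w 1.0
TCP target [651.1 234.7 172.3] contact z 161.6
shift [-0.1417  0.1001  0.1232] turn(30deg) [ 0.21  -0.388  0.912] rows>= 5.1
```

```bash
python3 -m jog '[-0.14,0.1,0.12,0.21,-0.39,0.91, -0.14,0.1,0.12,0.21,-0.39,0.91, -0.14,0.1,0.12,0.21,-0.39,0.91, -0.14,0.1,0.12,0.21,-0.39,0.91, -0.14,0.1,0.12,0.21,-0.39,0.91, -0.14,0.1,0.12,0.21,-0.39,0.91, -0.14,0.1,0.12,0.21,-0.39,0.91, -0.14,0.1,0.12,0.21,-0.39,0.91]'; python3 t.py 25 5 35 7
```

```text
time: 2.43
tool_pos: [650.0, 235.9, 175.7]
eef_rot: [1.98, 1.69, -0.508]
contact_force: [-0.4, 0.1, 0.4]
gripper_width: 1.0
grip_force: 0.0
t 2.43 pos [650.  235.9 175.7] q [-0.73  0.82  0.16  1.28  0.41  1.41 -0.9 ] F [-0.4  0.1  0.4] w 1.0
TCP target [649.3 219.8  27.3] contact z 16.6
shift [ 0.0714 -0.0169  0.1301] turn(30deg) [-0.001 -0.001 -0.001] rows>= 3.6
```

```bash
python3 -m jog '[0.012,-0.003,0.025,0,0,0, 0.03,-0.007,0.05,0,0,0, 0.04,-0.01,0.075,0,0,0, 0.055,-0.013,0.1,0,0,0, 0.066,-0.016,0.12,0,0,0, 0.066,-0.016,0.12,0,0,0]'; python3 t.py 25 4 35 7; python3 - <<'E'
from h import *
c=capture("side");np.save("s2.npy",cloud(c))
cv2.imwrite("pics/s2.png",cv2.resize(c["img"][110:290,230:450],None,fx=3.3,fy=3.3))
E
```

```text
time: 2.93
tool_pos: [645.1, 221.3, 34.2]
eef_rot: [1.977, 1.693, -0.516]
contact_force: [-1.2, -0.7, -1.1]
gripper_width: 0.997
grip_force: 0.0
t 2.93 pos [645.1 221.3  34.2] q [-0.72  0.97  0.16  1.34  0.41  1.22 -0.98] F [-1.2 -0.7 -1.1] w 1.0
TCP target [649.3 219.8  26.3] contact z 15.6
shift [0.004  0.0034 0.0074] turn(30deg) [-0.009  0.006  0.009] rows>= 0.2
```

View pics/s2.png

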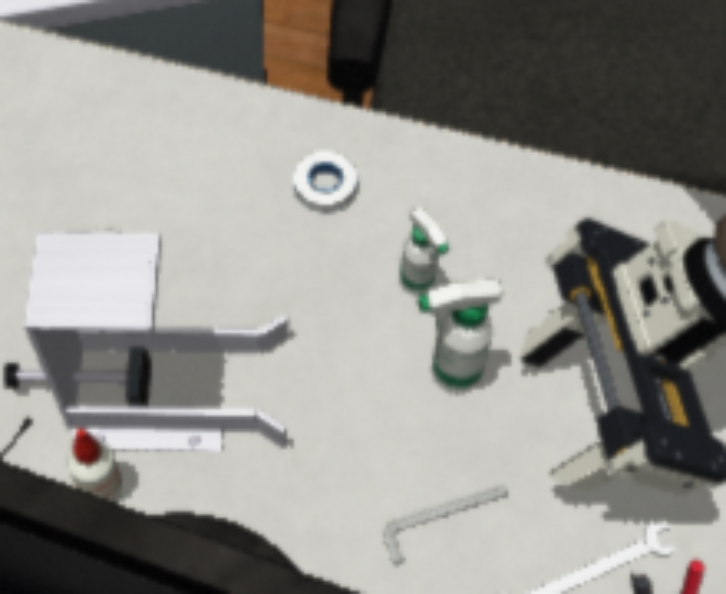

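```bash
python3 - <<'E'
from h import *
w=np.load("s2.npy").reshape(-1,3);w=w[~np.isnan(w[:,0])]
s=state();T=rot(s["eef_rot"]).inv().apply(w-s["tool_pos"])
m=(abs(T[:,0])<25)&(T[:,2]>-45)&(T[:,2]<25)&(w[:,2]>6)&(abs(T[:,1])<80)
T=T[m]
for z in range(-40,20,6):
    for sg in(-1,1):
        q=T[(abs(T[:,2]-z)<3)&(T[:,1]*sg>0)]
        if len(q): print(z,sg,len(q),"x",q[:,0].min().round(),q[:,0].max().round(),"y",q[:,1].min().round(),q[:,1].max().round())
print("tip contact pt",(rot(s["eef_rot"]).apply([-9.5,-55.5,11])+s["tool_pos"]).round(1))
E
```

```text
-40 -1 22 x -12.0 1.0 y -68.0 -50.0
-40 1 4 x -11.0 -10.0 y 47.0 61.0
-34 -1 29 x -13.0 9.0 y -65.0 -46.0
-34 1 15 x -12.0 -9.0 y 46.0 61.0
-28 -1 27 x -12.0 8.0 y -65.0 -47.0
-28 1 22 x -13.0 1.0 y 44.0 63.0
-22 -1 19 x -11.0 8.0 y -66.0 -47.0
-22 1 21 x -12.0 6.0 y 45.0 62.0
-16 -1 27 x -12.0 9.0 y -64.0 -47.0
-16 1 28 x -11.0 10.0 y 45.0 62.0
-10 -1 23 x -12.0 10.0 y -63.0 -46.0
-10 1 23 x -12.0 10.0 y 45.0 63.0
-4 -1 24 x -13.0 9.0 y -64.0 -47.0
-4 1 22 x -11.0 7.0 y 43.0 61.0
2 -1 22 x -12.0 10.0 y -63.0 -47.0
2 1 18 x -13.0 10.0 y 45.0 60.0
8 -1 14 x -13.0 7.0 y -57.0 -47.0
8 1 7 x -11.0 -9.0 y 45.0 53.0
14 -1 4 x -9.0 1.0 y -52.0 -48.0
14 1 1 x -12.0 -12.0 y 48.0 48.0
tip contact pt [590.7 214.2  26.9]
```

```bash
sed -i 's/-58.5/-51/; s/\[9.5,-65,11\]/[10,-52,11]/' t.py; python3 t.py 20 4 35 7
```

```text
t 2.98 pos [646.7 221.8  37. ] q [-0.72  0.97  0.16  1.34  0.41  1.22 -0.98] F [-0.2 -1.5  0.8] w 1.0
TCP target [641.3 215.7  25. ] contact z 15.2
shift [ 0.0011 -0.006   0.0131] turn(30deg) [-0.005  0.004  0.005] rows>= 0.3
```

```bash
python3 -m jog '[0.001,-0.006,0.007,0,0,0, 0.001,-0.006,0.013,0,0,0, 0.001,-0.006,0.013,0,0,0]'; python3 t.py 0 4 35 7
python3 -m jog '[-0.003,0,0.002,0,0,0, -0.006,0,0.004,0,0,0, -0.009,0,0.006,0,0,0, -0.012,0,0.008,0,0,0, -0.015,0,0.01,0,0,0, -0.018,0,0.0125,0,0,0, -0.021,0,0.0147,0,0,0, -0.0246,0,0.0172,0,0,0]'; python3 t.py -10 4 35 7
python3 - <<'E'
from h import *
c=capture("side");np.save("s3.npy",cloud(c)); a=capture("top")
cv2.imwrite("pics/s3.png",np.vstack([cv2.resize(x,None,fx=3,fy=3) for x in (c["img"][170:260,290:440],a["img"][130:230,200:350])]))
E
```

```text
time: 3.23
tool_pos: [644.4, 214.3, 28.0]
eef_rot: [1.98, 1.686, -0.506]
contact_force: [0.3, 0.4, 0.2]
gripper_width: 0.998
grip_force: 0.0
t 3.23 pos [644.4 214.3  28. ] q [-0.72  0.97  0.16  1.36  0.42  1.19 -0.99] F [0.3 0.4 0.2] w 1.0
TCP target [638.9 195.8  25. ] contact z 15.2
shift [-0.014  -0.0036  0.013 ] turn(30deg) [ 0.002  0.002 -0.007] rows>= 0.5
time: 3.9
tool_pos: [641.3, 184.8, 27.4]
eef_rot: [1.98, 1.686, -0.505]
contact_force: [-0.4, 2.1, 0.2]
gripper_width: 1.003
grip_force: 1.1
t 3.9 pos [641.3 184.8  27.4] q [-0.7   0.94  0.17  1.42  0.43  1.15 -0.99] F [-0.4  2.1  0.2] w 1.0
TCP target [637.8 185.9  25. ] contact z 15.2
shift [ 0.0017 -0.0039  0.0012] turn(30deg) [ 0.002  0.001 -0.007] rows>= 0.1
```

View pics/s3.png

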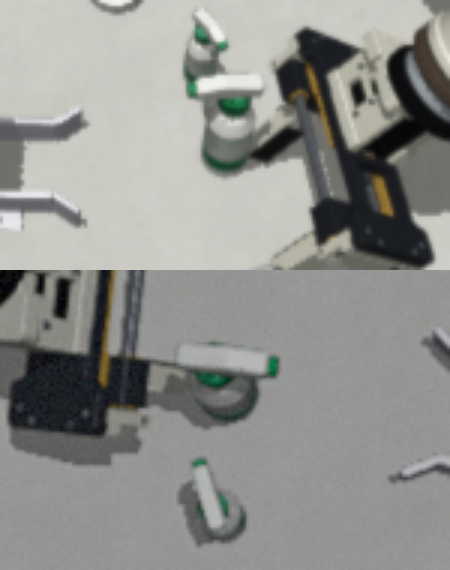

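```bash
cat > look.py <<'E'
from h import *
from scipy.optimize import least_squares
import sys
g=np.array([float(x) for x in sys.argv[1:3]])
p=np.array([-.118,-.993]);q=np.array([.993,-.118]);ex=np.array([-.237,-.9715]);ey=np.array([.9715,-.237]);M=np.array([566.6,20.9])
show()
for n in("side","top"):
    w=cloud(capture(n)).reshape(-1,3);w=w[~np.isnan(w[:,0])]
    m=(np.hypot(*(w[:,:2]-g).T)<32)&(w[:,2]>12)&(w[:,2]<75); b=w[m]
    b=b[(b[:,:2]-g)@p>-17]   # leave the finger out
    for k in range(3):
        f=least_squares(lambda v:np.hypot(b[:,0]-v[0],b[:,1]-v[1])-19,g,loss="soft_l1",f_scale=1)
        b=b[abs(np.hypot(*(b[:,:2]-f.x).T)-19)<4]
    print(n,len(b),f.x.round(1),"bay",((f.x-M)@ex).round(1),((f.x-M)@ey).round(1))
    hd=w[(np.hypot(*(w[:,:2]-[503,161]).T)<42)&(w[:,2]>50)&(w[:,2]<100)&(w[:,0]<532)]
    if len(hd): print(" small bottle max q",((hd[:,:2])@q).max().round(1),"pos",hd[:,:2].max(0).round())
    s=state();T=rot(s["eef_rot"]).inv().apply(w-s["tool_pos"])
    bd=w[(T[:,2]<-50)&(T[:,2]>-130)&(abs(T[:,0])<45)&(abs(T[:,1])<110)]
    if len(bd): print(" body min q",np.percentile(bd[:,:2]@q,1).round(1))
E
python3 look.py 582 160
```

```text
t 4.0 pos [641.1 183.2  27.4] q [-0.7   0.94  0.17  1.43  0.43  1.15 -0.99] F [ 0.3 -0.1  0.6] w 1.0
side 215 [580.6 158.1] bay -136.6 -18.9
 small bottle max q 505.3 pos [529. 171.]
 body min q 513.9
top 153 [582.3 158.1] bay -137.0 -17.3
 small bottle max q 507.3 pos [531. 175.]
 body min q 513.7
```

Contact is made and the bottle is upright (top crop (230,395), side crop (230,140)), but the fingertip sits off-centre and clears the small bottle by only about 8 mm. I'll back off and push on a heading that leads away from it.

```bash
cat > t.py <<'E'
import sys; from h import *
# px py bx by back z lean roll [contact y]
px,py,bx,by,back,z,lean,roll=map(float,sys.argv[1:9]); cy=float(sys.argv[9]) if len(sys.argv)>9 else -51
s=show(); u=np.array([px,py])/np.hypot(px,py); Rt=pose(u,lean,roll)
c=np.array([bx,by])-(19+back)*u
o=Rt.apply([-10.5,cy,11]); low=Rt.apply([10.5,cy-2,11]); pos=np.r_[c-o[:2],z-low[2]]
print("TCP target",pos.round(1),"contact z",(pos+o)[2].round(1)); rows(pos,Rt,s)
E
python3 -m jog '[0.012,0,-0.0085,0,0,0,0.012,0,-0.0085,0,0,0,0.012,0,-0.0085,0,0,0]'; python3 t.py 0.2 -0.98 581.5 158.1 12 4 35 7
```

```text
time: 4.35
tool_pos: [642.2, 199.9, 26.7]
eef_rot: [1.979, 1.687, -0.508]
contact_force: [-0.1, -0.5, 1.0]
gripper_width: 1.004
grip_force: 0.0
t 4.35 pos [642.2 199.9  26.7] q [-0.71  0.96  0.17  1.4   0.42  1.17 -0.99] F [-0.1 -0.5  1. ] w 1.0
TCP target [621.6 213.1  25.4] contact z 16.2
shift [ 0.0079 -0.0221 -0.0073] turn(30deg) [-0.347  0.077 -0.5  ] rows>= 2.6
```

```bash
python3 -m jog '[0.008,-0.022,-0.009,-0.17,0.04,-0.25,0.008,-0.022,-0.0075,-0.35,0.08,-0.5,0.008,-0.022,-0.0075,-0.35,0.08,-0.5,0.008,-0.022,-0.0075,-0.35,0.08,-0.5,0.008,-0.022,-0.0075,-0.35,0.08,-0.5]'; python3 t.py 0.2 -0.98 581.5 158.1 0 4 35 7; sed -i 's/^p=.*q=np.array(\[.993,-.118\]);/p=np.array([.2,-.98]);q=np.array([.98,.2]);/' look.py; python3 look.py 581.5 158
```

```text
time: 4.77
tool_pos: [621.6, 211.5, 26.3]
eef_rot: [1.664, 1.953, -0.39]
contact_force: [1.0, 0.7, -0.1]
gripper_width: 0.995
grip_force: 0.0
t 4.77 pos [621.6 211.5  26.3] q [-0.78  0.86  0.16  1.61  0.59  0.96 -0.92] F [ 1.   0.7 -0.1] w 0.99
TCP target [624.  201.4  25.4] contact z 16.2
shift [-0.0079  0.0002  0.0067] turn(30deg) [-0.     0.001 -0.006] rows>= 0.3
t 4.77 pos [621.6 211.5  26.3] q [-0.78  0.86  0.16  1.61  0.59  0.96 -0.92] F [ 1.   0.7 -0.1] w 0.99
side 207 [580.5 158.2] bay -136.7 -19.0
 small bottle max q 551.8 pos [529. 171.]
 body min q 550.8
top 151 [582.2 158.1] bay -137.0 -17.4
 small bottle max q 552.4 pos [530. 172.]
 body min q 550.8
```

```bash
cat > t2.py <<'E'
import sys; from h import *
# px py cornerx cornery z lean roll cy : front tip point (tool y=cy) to world corner
px,py,X,Y,z,lean,roll,cy=map(float,sys.argv[1:9])
s=show(); Rt=pose((px,py),lean,roll); o=Rt.apply([-10.5,cy,11]); low=Rt.apply([10.5,min(cy,-cy) ,11]) if roll else Rt.apply([10.5,0,11])
pos=np.r_[np.array([X,Y])-o[:2],z-low[2]]; Rc=rot(s["eef_rot"])
print("now tip",(Rc.apply([-10.5,cy,11])+s["tool_pos"]).round(1),"low",(Rc.apply([10.5,cy,11])+s["tool_pos"])[2].round(1)); rows(pos,Rt,s)
E
python3 t2.py -.118 -.993 560 190 4 45 7 -46
```

```text
t 4.87 pos [623.1 211.5  26.5] q [-0.78  0.86  0.16  1.61  0.59  0.96 -0.92] F [ 0.8 -0.   0.2] w 1.0
now tip [581.7 188.   17.8] low 5.8
shift [-0.0072 -0.0181  0.0045] turn(30deg) [ 0.39  -0.405  0.455] rows>= 3.0
```

```bash
python3 -m jog '[0.01,-0.005,-0.012,0.13,-0.13,0.15,0.003,-0.015,-0.007,0.26,-0.27,0.3,-0.007,-0.018,0.001,0.39,-0.4,0.455,-0.007,-0.018,0.001,0.39,-0.4,0.455,-0.007,-0.018,0.001,0.39,-0.4,0.455,-0.007,-0.018,0.001,0.39,-0.4,0.455]'; python3 t2.py -.118 -.993 560 171.5 4 45 7 -46
```

```text
time: 5.37
tool_pos: [606.2, 201.8, 26.8]
eef_rot: [1.874, 1.589, -0.657]
contact_force: [-0.1, -0.1, 0.4]
gripper_width: 0.995
grip_force: 0.0
t 5.37 pos [606.2 201.8  26.8] q [-0.8   1.02  0.21  1.37  0.45  1.3  -1.06] F [-0.1 -0.1  0.4] w 1.0
now tip [559.1 191.9  20.8] low 6.1
shift [-0.0128  0.003   0.0161] turn(30deg) [ 0.003 -0.008  0.007] rows>= 0.5
```

```bash
python3 -m jog '[-0.004,0.001,0.005,0,0,0,-0.008,0.002,0.01,0,0,0,-0.0128,0.003,0.016,0,0,0,-0.0128,0.003,0.016,0,0,0]'; python3 look.py 581.5 158; python3 -m jog '[-0.001,0.004,0.0016,0,0,0,-0.002,0.008,0.0033,0,0,0,-0.003,0.012,0.005,0,0,0,-0.004,0.016,0.0066,0,0,0,-0.004,0.016,0.0066,0,0,0]';  python3 look.py 588 154; python3 t2.py -.118 -.993 560 171.5 4 45 7 -46
```

```text
time: 5.7
tool_pos: [606.5, 178.9, 26.1]
eef_rot: [1.875, 1.585, -0.659]
contact_force: [1.0, -1.0, -0.4]
gripper_width: 0.999
grip_force: 0.0
t 5.7 pos [606.5 178.9  26.1] q [-0.79  1.01  0.22  1.41  0.46  1.27 -1.05] F [ 1.  -1.  -0.4] w 1.0
side 204 [580.6 158.1] bay -136.6 -19.0
 small bottle max q 551.9 pos [530. 170.]
 body min q 548.2
top 149 [582.1 158.2] bay -137.1 -17.4
 small bottle max q 552.8 pos [530. 174.]
 body min q 548.6
time: 6.22
tool_pos: [622.5, 171.6, 25.3]
eef_rot: [1.874, 1.586, -0.658]
contact_force: [0.1, 0.9, 1.2]
gripper_width: 0.998
grip_force: 0.4
t 6.22 pos [622.5 171.6  25.3] q [-0.77  1.02  0.22  1.38  0.46  1.27 -1.03] F [0.1 0.9 1.2] w 1.0
side 201 [589.6 151.2] bay -132.1 -8.6
 small bottle max q 551.4 pos [529. 171.]
 body min q 562.6
top 163 [590.7 152. ] bay -133.1 -7.7
 small bottle max q 552.6 pos [530. 174.]
 body min q 562.2
t 6.32 pos [621.9 172.3  25. ] q [-0.77  1.02  0.22  1.38  0.46  1.27 -1.03] F [ 0.4  0.1 -0.5] w 1.0
now tip [574.8 162.4  19. ] low 4.3
shift [ 0.0039 -0.0157 -0.0062] turn(30deg) [ 0.002 -0.006  0.006] rows>= 0.4
```

```bash
python3 -m jog '[-0.001,0.004,0.0015,0,0,0,-0.002,0.008,0.003,0,0,0,-0.003,0.012,0.0045,0,0,0,-0.0035,0.016,0.006,0,0,0,-0.0035,0.019,0.006,0,0,0,-0.0035,0.019,0.006,0,0,0]';  python3 look.py 603 142
```

```text
time: 6.82
tool_pos: [640.7, 163.0, 25.9]
eef_rot: [1.874, 1.587, -0.657]
contact_force: [-0.8, 0.7, 0.3]
gripper_width: 1.0
grip_force: 0.4
t 6.82 pos [640.7 163.   25.9] q [-0.74  1.04  0.22  1.35  0.47  1.28 -1.  ] F [-0.8  0.7  0.3] w 1.0
side 203 [604.7 138.7] bay -123.4 9.1
 small bottle max q 552.1 pos [529. 170.]
 body min q 579.1
top 167 [606.1 139.6] bay -124.6 10.2
 small bottle max q 552.5 pos [530. 173.]
 body min q 578.2
```

```bash
python3 -m jog '[0.017,0,-0.017,0,0,0,0.017,0,-0.017,0,0,0,0.017,0,-0.017,0,0,0]'; python3 t.py -.3116 -.95 605.4 139.2 10 4 35 7 -51
```

```text
time: 7.17
tool_pos: [642.4, 189.6, 25.3]
eef_rot: [1.873, 1.591, -0.656]
contact_force: [0.0, -0.0, 0.1]
gripper_width: 0.999
grip_force: 0.0
t 7.17 pos [642.4 189.6  25.3] q [-0.76  1.06  0.21  1.3   0.46  1.31 -1.01] F [ 0.  -0.   0.1] w 1.0
TCP target [666.8 165.3  25.4] contact z 16.2
shift [-0.013   0.0269  0.0173] turn(30deg) [0.246 0.277 0.3  ] rows>= 2.0
```

```bash
python3 -m jog '[-0.001,0.02,-0.004,0.12,0.14,0.15,-0.007,0.027,0.005,0.246,0.277,0.3,-0.013,0.027,0.016,0.246,0.277,0.3,-0.013,0.027,0.016,0.246,0.277,0.3,-0.013,0.027,0.016,0.246,0.277,0.3]'; sed -i 's/^p=.*q=np.array(\[.98,.2\]);/p=np.array([-.3116,-.95]);q=np.array([.95,-.3116]);/' look.py; python3 look.py 605.4 139; python3 t.py -.3116 -.95 605.4 139.2 0 4 35 7 -51
```

```text
time: 7.58
tool_pos: [666.6, 160.6, 26.8]
eef_rot: [2.16, 1.494, -0.583]
contact_force: [-1.0, 0.2, -0.6]
gripper_width: 1.001
grip_force: 0.0
t 7.58 pos [666.6 160.6  26.8] q [-0.63  1.02  0.2   1.27  0.34  1.27 -1.02] F [-1.   0.2 -0.6] w 1.0
side 202 [604.  140.5] bay -125.0 8.0
 small bottle max q 451.4 pos [529. 171.]
 body min q 482.9
top 161 [605.7 140.5] bay -125.4 9.6
 small bottle max q 452.4 pos [530. 175.]
 body min q 480.7
t 7.68 pos [665.8 164.7  26. ] q [-0.63  1.02  0.19  1.27  0.34  1.27 -1.02] F [ 0.1  0.6 -0. ] w 1.0
TCP target [663.7 155.8  25.4] contact z 16.2
shift [-0.007   0.0007  0.0058] turn(30deg) [-0.003  0.005  0.   ] rows>= 0.2
```

```bash
python3 -m jog '[-0.0033,0,0.0023,0,0,0,-0.0066,0,0.0046,0,0,0,-0.0098,0,0.0069,0,0,0,-0.0131,0,0.0092,0,0,0,-0.0164,0,0.0115,0,0,0,-0.0197,0,0.0138,0,0,0,-0.023,0,0.0161,0,0,0,-0.0262,0,0.0184,0,0,0]'; python3 look.py 597 117
python3 -m jog '[-0.0033,0,0.0023,0,0,0,-0.0066,0,0.0046,0,0,0,-0.0098,0,0.0069,0,0,0,-0.0131,0,0.0092,0,0,0,-0.0164,0,0.0115,0,0,0,-0.0197,0,0.0138,0,0,0,-0.023,0,0.0161,0,0,0,-0.0262,0,0.0184,0,0,0]'; python3 look.py 588 88
```

```text
time: 8.35
tool_pos: [656.9, 133.4, 26.9]
eef_rot: [2.159, 1.497, -0.578]
contact_force: [0.5, 1.6, 0.4]
gripper_width: 0.999
grip_force: 0.7
t 8.35 pos [656.9 133.4  26.9] q [-0.61  0.98  0.2   1.35  0.35  1.22 -1.01] F [0.5 1.6 0.4] w 1.0
side 199 [596.6 117.3] bay -100.8 6.3
 small bottle max q 451.6 pos [530. 170.]
 body min q 481.3
top 149 [597.7 115.5] bay -99.3 7.8
 small bottle max q 452.4 pos [530. 175.]
 body min q 481.5
time: 9.12
tool_pos: [646.8, 102.9, 26.8]
eef_rot: [2.159, 1.497, -0.578]
contact_force: [1.1, 1.1, 0.2]
gripper_width: 0.997
grip_force: 0.7
t 9.12 pos [646.8 102.9  26.8] q [-0.59  0.95  0.21  1.42  0.37  1.17 -1.01] F [1.1 1.1 0.2] w 1.0
side 191 [582.3  89.6] bay -70.5 -1.1
 small bottle max q 453.1 pos [531. 170.]
 body min q 481.5
top 137 [583.3  88.1] bay -69.2 0.3
 small bottle max q 452.2 pos [530. 174.]
 body min q 481.3
```

```bash
python3 -m jog '[0.008,0,-0.006,0,0,0,0.008,0,-0.006,0,0,0]'; python3 t.py -.237 -.9715 582.8 88.8 5 4 35 7 -50.5
```

```text
time: 9.38
tool_pos: [650.4, 115.2, 26.8]
eef_rot: [2.16, 1.5, -0.577]
contact_force: [-0.1, -0.1, -0.0]
gripper_width: 0.997
grip_force: 0.0
t 9.38 pos [650.4 115.2  26.8] q [-0.6   0.96  0.21  1.39  0.36  1.19 -1.01] F [-0.1 -0.1 -0. ] w 1.0
TCP target [640.4 114.8  25.3] contact z 16.2
shift [-0.0027 -0.0095  0.0023] turn(30deg) [-0.085  0.018 -0.123] rows>= 0.6
```

```bash
python3 -m jog '[-0.0027,-0.0095,0.0015,-0.085,0.018,-0.123,-0.0027,-0.0095,0.0015,-0.085,0.018,-0.123,-0.0027,-0.0095,0.0015,-0.085,0.018,-0.123]'
python3 -m jog '[-0.0033,0,0.0023,0,0,0,-0.0066,0,0.0046,0,0,0,-0.0098,0,0.0069,0,0,0,-0.0131,0,0.0092,0,0,0,-0.0164,0,0.0115,0,0,0,-0.0197,0,0.0138,0,0,0,-0.023,0,0.0161,0,0,0,-0.0262,0,0.0184,0,0,0]'; sed -i 's/^p=.*q=np.array(\[.95,-.3116\]);/p=np.array([-.237,-.9715]);q=np.array([.9715,-.237]);/' look.py; python3 look.py 576 63;python3 t.py -.237 -.9715 575.5 61 0 4 35 7 -50.5
```

```text
time: 9.63
tool_pos: [639.0, 114.2, 25.9]
eef_rot: [2.09, 1.576, -0.553]
contact_force: [0.1, 0.6, 0.5]
gripper_width: 1.0
grip_force: 0.0
time: 10.3
tool_pos: [632.4, 81.4, 26.3]
eef_rot: [2.09, 1.575, -0.552]
contact_force: [1.1, 1.7, -0.4]
gripper_width: 1.0
grip_force: 0.7
t 10.3 pos [632.4  81.4  26.3] q [-0.6   0.9   0.22  1.53  0.42  1.08 -0.98] F [ 1.1  1.7 -0.4] w 1.0
side 205 [573.   60.9] bay -40.4 -3.3
 small bottle max q 474.9 pos [529. 171.]
 body min q 494.1
top 131 [573.9  59.2] bay -38.9 -2.0
 small bottle max q 475.9 pos [530. 174.]
 body min q 493.8
t 10.4 pos [632.2  80.4  26.4] q [-0.6   0.9   0.22  1.53  0.42  1.08 -0.98] F [0.1 0.1 0.8] w 1.0
TCP target [631.9  82.2  25.3] contact z 16.2
shift [ 0.002  -0.0008 -0.0001] turn(30deg) [-0.003  0.006 -0.003] rows>= 0.1
```

```bash

python3 -m jog '[-0.0033,0,0.0023,0,0,0,-0.0066,0,0.0046,0,0,0,-0.0098,0,0.0069,0,0,0,-0.0131,0,0.0092,0,0,0,-0.0164,0,0.0115,0,0,0,-0.0197,0,0.0138,0,0,0,-0.023,0,0.0161,0,0,0,-0.0254,0,0.0178,0,0,0]';  python3 look.py 567 31;python3 -m jog '[0.016,0,-0.011,0,0,0,0.016,0,-0.011,0,0,0]'
```

```text
time: 11.07
tool_pos: [625.0, 50.9, 26.4]
eef_rot: [2.09, 1.574, -0.552]
contact_force: [0.7, 1.6, 0.7]
gripper_width: 0.996
grip_force: 0.8
t 11.07 pos [625.   50.9  26.4] q [-0.58  0.88  0.23  1.58  0.43  1.04 -0.97] F [0.7 1.6 0.7] w 1.0
side 186 [560.7  33.5] bay -10.8 -8.7
 small bottle max q 475.2 pos [529. 171.]
 body min q 494.8
top 107 [561.7  32.5] bay -10.1 -7.5
 small bottle max q 475.9 pos [530. 173.]
 body min q 493.6
time: 11.33
tool_pos: [630.1, 74.0, 25.5]
eef_rot: [2.09, 1.579, -0.549]
contact_force: [0.3, 2.0, -0.9]
gripper_width: 0.999
grip_force: 0.0
```

```bash
python3 t.py -.237 -.9715 561.3 33 4 4 35 7 -47
```

```text
t 11.33 pos [630.1  74.   25.5] q [-0.59  0.9   0.22  1.55  0.42  1.06 -0.98] F [ 0.3  2.  -0.9] w 1.0
TCP target [615.3  58.9  24.9] contact z 16.2
shift [-0.0153 -0.0109  0.0098] turn(30deg) [ 0.    -0.003  0.002] rows>= 0.5
```

```bash
python3 -m jog '[-0.002,-0.0109,0.0,0,0,0,-0.0153,-0.0109,0.0098,0,0,0,-0.0153,-0.0109,0.0098,0,0,0]'
python3 -m jog '[-0.0033,0,0.0023,0,0,0,-0.0066,0,0.0046,0,0,0,-0.0098,0,0.0069,0,0,0,-0.0131,0,0.0092,0,0,0,-0.0164,0,0.0115,0,0,0,-0.0164,0,0.0115,0,0,0]';  python3 look.py 559 17; python3 t.py -.237 -.9715 561.3 33 4 4 35 7 -47
```

```text
time: 11.58
tool_pos: [613.1, 52.5, 25.5]
eef_rot: [2.089, 1.573, -0.558]
contact_force: [-0.5, -0.7, 0.2]
gripper_width: 0.998
grip_force: 0.2
time: 12.08
tool_pos: [609.8, 34.8, 25.8]
eef_rot: [2.09, 1.573, -0.553]
contact_force: [-0.8, 1.3, 0.4]
gripper_width: 1.0
grip_force: 0.7
t 12.08 pos [609.8  34.8  25.8] q [-0.57  0.86  0.24  1.64  0.44  1.   -0.98] F [-0.8  1.3  0.4] w 1.0
side 219 [555.5  11.3] bay 12.0 -8.5
 small bottle max q 468.3 pos [521. 167.]
 body min q 483.8
top 130 [557.   11.5] bay 11.5 -7.1
 small bottle max q 484.6 pos [532. 173.]
 body min q 480.9
t 12.18 pos [609.9  35.6  25.6] q [-0.58  0.86  0.24  1.64  0.44  1.   -0.98] F [ 0.7 -0.3 -0.9] w 1.0
TCP target [615.3  58.9  24.9] contact z 16.2
shift [ 0.0198 -0.0005 -0.0132] turn(30deg) [-0.002  0.004 -0.002] rows>= 0.6
```

```bash
cat > chk.py <<'E'
from h import *
s=state(); f=-(s["contact_force"]@np.array([-.237,-.9715,0])); M=np.array([566.6,20.9])
c=(rot(s["eef_rot"]).apply([-10.5,-47,11])+s["tool_pos"])
print("t",round(s["time"],2),"axial F",round(f,1),"tip axial",round((c[:2]-M)@np.array([-.237,-.9715]),1),"lat",round((c[:2]-M)@np.array([.9715,-.237]),1),"z",round(c[2],1))
raise SystemExit(f>4.5)
E
python3 - <<'E'
from h import *
w=np.load("side.npy").reshape(-1,3);w=w[~np.isnan(w[:,0])]
M=np.array([566.6,20.9]);B=np.c_[(w[:,:2]-M)@[-.237,-.9715],(w[:,:2]-M)@[.9715,-.237],w[:,2]]
q=B[(abs(B[:,1])<16)&(B[:,2]>12)&(B[:,2]<33)&(B[:,0]>40)]
print(np.histogram(q[:,0],range(40,140,4)))
E
python3 -m jog '[-0.0025,0,0.0017,0,0,0,-0.005,0,0.0035,0,0,0,-0.0074,0,0.0052,0,0,0,-0.0098,0,0.0069,0,0,0,-0.0123,0,0.0086,0,0,0,-0.0147,0,0.0103,0,0,0,-0.0172,0,0.012,0,0,0,-0.0172,0,0.012,0,0,0]'; python3 chk.py; python3 look.py 552 -10
```

```text
(array([ 0,  0,  0,  0,  0,  0,  0,  0,  0,  0, 27, 18, 19, 16,  4,  6,  3,
        6,  4,  5,  6,  4,  5, 25]), array([ 40,  44,  48,  52,  56,  60,  64,  68,  72,  76,  80,  84,  88,
        92,  96, 100, 104, 108, 112, 116, 120, 124, 128, 132, 136]))
time: 12.85
tool_pos: [604.7, 14.5, 25.8]
eef_rot: [2.09, 1.574, -0.553]
contact_force: [-0.3, 2.2, 1.3]
gripper_width: 1.002
grip_force: 0.6
t 12.85 axial F 2.1 tip axial 12.0 lat -7.8 z 17.1
t 12.85 pos [604.7  14.5  25.8] q [-0.56  0.85  0.25  1.67  0.46  0.97 -0.97] F [-0.3  2.2  1.3] w 1.0
side 184 [551.4  -9.4] bay 33.1 -7.5
 small bottle max q 454.4 pos [506. 163.]
 body min q 483.7
top 99 [543. -13.] bay 38.5 -14.9
 small bottle max q 476.1 pos [530. 173.]
 body min q 482.5False
```

```bash
python3 -m jog '[-0.002,0,0.0014,0,0,0,-0.004,0,0.0028,0,0,0,-0.006,0,0.0042,0,0,0,-0.008,0,0.0056,0,0,0,-0.01,0,0.007,0,0,0,-0.012,0,0.0084,0,0,0,-0.014,0,0.0098,0,0,0,-0.014,0,0.0098,0,0,0]' && python3 chk.py && python3 look.py 547 -26 && python3 -m jog '[-0.0008,0,0.0006,0,0,0,-0.0016,0,0.0011,0,0,0,-0.0024,0,0.0017,0,0,0]' && python3 chk.py && python3 -m jog '[-0.0008,0,0.0006,0,0,0,-0.0016,0,0.0011,0,0,0,-0.0024,0,0.0017,0,0,0]' && python3 chk.py
```

```text
time: 13.62
tool_pos: [600.6, -1.9, 25.8]
eef_rot: [2.09, 1.574, -0.553]
contact_force: [0.5, 0.4, 0.8]
gripper_width: 1.001
grip_force: 0.6
t 13.62 axial F 0.5 tip axial 28.9 lat -7.9 z 17.1False
```

```bash
python3 chk.py && python3 -m jog '[-0.0004,0,0.0003,0,0,0,-0.0008,0,0.0006,0,0,0,-0.0012,0,0.0008,0,0,0]' && python3 chk.py && python3 -m jog '[-0.0004,0,0.0003,0,0,0,-0.0008,0,0.0006,0,0,0,-0.0012,0,0.0008,0,0,0]' && python3 chk.py && python3 -m jog '[-0.0004,0,0.0003,0,0,0,-0.0008,0,0.0006,0,0,0,-0.0012,0,0.0008,0,0,0]' && python3 chk.py
```

```text
t 13.62 axial F 0.5 tip axial 28.9 lat -7.9 z 17.1False
```

```bash
sed -i 's/SystemExit(f>4.5)/SystemExit(int(f>4.5))/' chk.py; python3 look.py 547 -26 ; python3 -m jog '[-0.0008,0,0.0006,0,0,0,-0.0016,0,0.0011,0,0,0,-0.0024,0,0.0017,0,0,0]' && python3 chk.py && python3 -m jog '[-0.0008,0,0.0006,0,0,0,-0.0016,0,0.0011,0,0,0,-0.0024,0,0.0017,0,0,0]' && python3 chk.py && python3 -m jog '[-0.0004,0,0.0003,0,0,0,-0.0008,0,0.0006,0,0,0,-0.0012,0,0.0008,0,0,0]' && python3 chk.py && python3 -m jog '[-0.0004,0,0.0003,0,0,0,-0.0008,0,0.0006,0,0,0,-0.0012,0,0.0008,0,0,0]' && python3 chk.py && python3 -m jog '[-0.0004,0,0.0003,0,0,0,-0.0008,0,0.0006,0,0,0,-0.0012,0,0.0008,0,0,0]' && python3 chk.py
```

```text
t 13.62 pos [600.6  -1.9  25.8] q [-0.55  0.84  0.26  1.7   0.47  0.95 -0.96] F [0.5 0.4 0.8] w 1.0
side 173 [548.8 -25.6] bay 49.4 -6.2
 body min q 483.4
top 99 [538.8 -29.3] bay 55.4 -15.1
 small bottle max q 475.7 pos [530. 175.]
 body min q 482.6
time: 13.97
tool_pos: [600.3, -3.5, 25.5]
eef_rot: [2.09, 1.575, -0.552]
contact_force: [-0.6, 1.4, 1.0]
gripper_width: 1.0
grip_force: 0.8
t 13.97 axial F 1.2 tip axial 30.6 lat -7.8 z 16.9
time: 14.22
tool_pos: [599.5, -6.6, 25.6]
eef_rot: [2.09, 1.575, -0.552]
contact_force: [0.0, 1.2, 0.1]
gripper_width: 1.001
grip_force: 0.8
t 14.22 axial F 1.1 tip axial 33.8 lat -7.8 z 17.0
time: 14.47
tool_pos: [599.2, -8.0, 25.6]
eef_rot: [2.09, 1.575, -0.552]
contact_force: [-0.3, 2.1, 0.7]
gripper_width: 0.998
grip_force: 0.8
t 14.47 axial F 2.0 tip axial 35.3 lat -7.8 z 17.0
time: 14.72
tool_pos: [598.8, -9.5, 25.7]
eef_rot: [2.09, 1.575, -0.552]
contact_force: [0.5, 2.2, 0.3]
gripper_width: 1.0
grip_force: 0.8
t 14.72 axial F 2.3 tip axial 36.7 lat -7.8 z 17.0
time: 14.97
tool_pos: [598.5, -10.9, 25.7]
eef_rot: [2.09, 1.575, -0.552]
contact_force: [0.6, 1.9, 0.1]
gripper_width: 0.998
grip_force: 0.8
t 14.97 axial F 1.9 tip axial 38.2 lat -7.8 z 17.0
```

```bash
python3 -m jog '[-0.0004,0,0.0003,0,0,0,-0.0008,0,0.0006,0,0,0,-0.0012,0,0.0008,0,0,0]' >/dev/null && python3 chk.py && python3 -m jog '[-0.0004,0,0.0003,0,0,0,-0.0008,0,0.0006,0,0,0]' >/dev/null && python3 chk.py && python3 -m jog '[-0.0004,0,0.0003,0,0,0,-0.0008,0,0.0006,0,0,0]' >/dev/null && python3 chk.py && python3 -m jog '[-0.0004,0,0.0003,0,0,0,-0.0008,0,0.0006,0,0,0]' >/dev/null && python3 chk.py && python3 -m jog '[-0.0004,0,0.0003,0,0,0,-0.0008,0,0.0006,0,0,0]' >/dev/null && python3 chk.py && python3 -m jog '[-0.0004,0,0.0003,0,0,0,-0.0008,0,0.0006,0,0,0]' >/dev/null && python3 chk.py && python3 -m jog '[-0.0004,0,0.0003,0,0,0,-0.0008,0,0.0006,0,0,0]' >/dev/null && python3 chk.py && python3 -m jog '[-0.0004,0,0.0003,0,0,0,-0.0008,0,0.0006,0,0,0]' >/dev/null && python3 chk.py
```

```text
t 15.22 axial F 2.4 tip axial 39.6 lat -7.8 z 17.1
t 15.38 axial F 2.7 tip axial 40.6 lat -7.8 z 17.0
t 15.55 axial F 1.9 tip axial 41.6 lat -7.8 z 17.0
t 15.72 axial F 2.1 tip axial 42.6 lat -7.8 z 17.0
t 15.88 axial F 2.5 tip axial 43.6 lat -7.8 z 16.9
t 16.05 axial F 2.9 tip axial 44.2 lat -7.8 z 16.8
t 16.22 axial F 3.6 tip axial 44.6 lat -7.8 z 16.6
t 16.38 axial F 6.0 tip axial 45.0 lat -7.8 z 16.5
```

```bash
python3 -m jog '[-0.0004,0,0.0003,0,0,0,-0.0008,0,0.0006,0,0,0,-0.0008,0,0.0006,0,0,0]' >/dev/null; python3 chk.py; python3 -m jog '[-0.0004,0,0.0003,0,0,0,-0.0004,0,0.0003,0,0,0]' >/dev/null; python3 chk.py; python3 look.py 545 -39
```

```text
t 16.63 axial F 7.3 tip axial 45.2 lat -7.8 z 16.3
t 16.8 axial F 7.9 tip axial 45.3 lat -7.8 z 16.1
t 16.8 pos [596.8 -17.8  24.9] q [-0.53  0.83  0.26  1.73  0.48  0.92 -0.96] F [ 0.8  8.  -1.1] w 1.0
side 208 [547.1 -39.9] bay 63.7 -4.5
 body min q 483.7
top 114 [536.  -41.8] bay 68.1 -14.9
 small bottle max q 475.9 pos [530. 172.]
 body min q 482.4
```

```bash
python3 -m jog '[-0.0004,0,0.0003,0,0,0,-0.0008,0,0.0006,0,0,0]' >/dev/null; python3 chk.py; python3 -m jog '[0,0,0,0,0,0,0,0,0,0,0,0,0,0,0,0,0,0,0,0,0,0,0,0]' >/dev/null; python3 chk.py;  python3 -m jog '[0,0,0,0,0,0,0,0,0,0,0,0,0,0,0,0,0,0,0,0,0,0,0,0,0,0,0,0,0,0]' >/dev/null; python3 chk.py; python3 - <<'E'
from h import *
a=capture("side")["img"];b=capture("top")["img"]
cv2.imwrite("pics/s4.png",np.vstack([cv2.resize(x,None,fx=2.7,fy=2.7) for x in (a[150:260,220:400],b[130:240,330:510])]))
E
```

```text
t 17.07 axial F 8.5 tip axial 45.6 lat -7.8 z 15.9
t 17.4 axial F 8.6 tip axial 45.6 lat -7.8 z 15.9
t 17.82 axial F 8.7 tip axial 45.5 lat -7.8 z 15.9
```

View pics/s4.png

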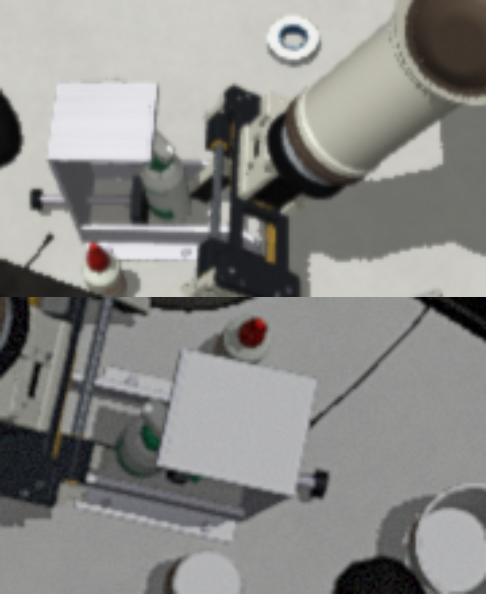

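The side crop shows the bottle upright at (165,190), against the dark stop at (138,200), and the top crop agrees at (140,445). A press of about 8.7 N was held for over 0.7 s, so I'm withdrawing.

```bash
python3 -m jog '[0.003,0,-0.0021,0,0,0,0.008,0,-0.0055,0,0,0,0.014,0,-0.0098,0,0,0,0.02,0,-0.014,0,0,0,0.026,0,-0.0182,0,0,0,0.029,0,-0.0203,0,0,0,0.029,0,-0.0203,0,0,0]'>/dev/null; python3 chk.py; python3 -m jog '[-0.01,0.002,-0.014,0,0,0,-0.022,0.005,-0.032,0,0,0,-0.034,0.007,-0.049,0,0,0,-0.045,0.01,-0.065,0,0,0,-0.057,0.012,-0.081,0,0,0,-0.068,0.0146,-0.0975,0,0,0,-0.068,0.0146,-0.0975,0,0,0,-0.068,0.0146,-0.0975,0,0,0]'; python3 look.py 547 -38; python3 - <<'E'
from h import *
a=capture("side")["img"];b=capture("top")["img"]
for n in("side","top"):
  for t in("leak_bottle","septa_jar","tape_roll"): print(n,t,[(m["score"].__round__(2),np.round(m["xy"])) for m in masks_of(t,n)[:1]])
cv2.imwrite("pics/s5.png",np.vstack([cv2.resize(x,None,fx=2.2,fy=2.2) for x in (a[130:265,220:440],b[110:245,240:460])]))
E
```

```text
t 18.5 axial F 0.4 tip axial 12.0 lat -7.7 z 16.5
time: 19.17
tool_pos: [605.1, 13.1, 146.4]
eef_rot: [2.091, 1.573, -0.549]
contact_force: [-0.1, -0.2, 0.0]
gripper_width: 0.999
grip_force: 0.0
t 19.17 pos [605.1  13.1 146.4] q [-0.56  0.66  0.26  1.66  0.45  1.14 -0.88] F [-0.1 -0.2  0. ] w 1.0
side 196 [547.5 -38.2] bay 62.0 -4.5
 body min q 484.8
top 94 [537.  -41.1] bay 67.2 -14.0
 small bottle max q 475.7 pos [530. 175.]
 body min q 482.4
side leak_bottle [(0.71, array([259., 250.]))]
side septa_jar []
side tape_roll [(0.4, array([261., 212.]))]
top leak_bottle [(0.71, array([426., 145.]))]
top septa_jar [(0.65, array([404., 237.]))]
top tape_roll [(0.59, array([305., 277.]))]
```

View pics/s5.png

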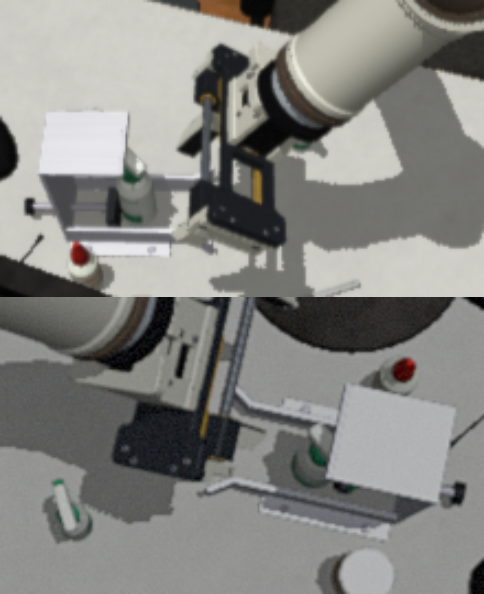

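```bash
for i in 1 2 3; do python3 look.py 547 -38 | grep -A0 side; done; python3 - <<'E'
from h import *
w=cloud(capture("side")).reshape(-1,3);w=w[~np.isnan(w[:,0])]
M=np.array([566.6,20.9]);a=(w[:,:2]-M)@[-.237,-.9715];l=(w[:,:2]-M)@[.9715,-.237]
for lo,hi in((12,30),(30,60),(60,88)):
    m=(abs(l)<20)&(w[:,2]>lo)&(w[:,2]<hi)&(a>30)&(a<130); print(lo,np.histogram(a[m],range(36,100,3))[0])
    # axis per height -> tilt
from scipy.optimize import least_squares
for lo,hi in((20,45),(45,70)):
    b=w[(np.hypot(a-63,l+4.5)<24)&(w[:,2]>lo)&(w[:,2]<hi)&(a<75)]
    f=least_squares(lambda v:np.hypot(b[:,0]-v[0],b[:,1]-v[1])-19,[547,-39],loss="soft_l1"); print(lo,len(b),f.x.round(1),((f.x-M)@[-.237,-.9715]).round(1))
E
```

```text
side 199 [547.5 -38.1] bay 61.9 -4.5
side 196 [547.6 -38.2] bay 61.9 -4.5
side 196 [547.4 -38.3] bay 62.1 -4.6
12 [ 0  0  7  5  3  5  5  3  4  6  2  4  4  2  2 17 16 12 10 10  4]
30 [ 0  0 11  9 10  7  8  8  7  6  6  7  5  6  1  3  6 11 11  5  0]
60 [ 0  0 10 17 17 14 15 10 13 12 10 10  8  9  7  0  0  0  0  0  0]
20 68 [547.8 -38.1] 61.8
45 73 [547.3 -38. ] 61.8
```

```bash
python3 -c "
from bench import job_done; print(job_done())"
```

```text
the job is handed in; nothing more can be done
None
```

The full spray bottle is standing upright in its bay against the end stop, pressed there at about 8.7 N measured at the wrist (friction included) for over 0.7 s and then released; no contact with anything else was seen, and the job is handed in, but no verdict came back.

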